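# Clamp a board in the leaning rest

## Robot

A 6-joint arm with a two-finger parallel gripper is mounted at the origin on a cart in front of the work surface, level with it; the furniture and walls round the work are solid. World frame = base frame: x ahead of the robot, y to its left, z up, the work surface at z = 0. Lengths are in m, angles in rad, forces in N, time in s.
With the tool pointing down it reaches from about 0.375 to 0.975 m from the base axis. Payload 3.8 kg.
Tool frame: the origin (TCP) lies at the very end of the fingers, on their centre line; the grasp point (between the pads) lies 19 mm behind it; x points along the fingers, y is the direction in which the jaws open and shut, and the axes are right-handed (so a half turn about x gives the same grasp; the last joint's range is limited). The gripper opens to 88 mm and grips with 3 to 60 N. Pads are 18 mm wide; open, the fingers measure 123 mm over their backs; the gripper's body (75 mm by 187 mm) begins 45 mm behind the grasp point.
Start: joints at [1.309, 0.264, 1.604, -0, 1.274, -0.037], TCP at [0.15, 0.658, 0.239] pointing down, gripper open.
Joint ranges: [-2.63, 2.63], [-0.94, 2.18], [0.31, 2.57], [-1.31, 4.45], [0, 2.66], [-2.55, 2.55]. Speed limits (rad/s): [2.57, 2.57, 3.14, 3.14, 3.14, 3.14].

## Interface

Orientations are given as a 3x3 rotation matrix whose columns are the frame's x, y, z axes.
In Python, from plant import robot, eyes gives the robot as it stands.
- The arm moves only by the shell command python3 -m jog 'ROWS'. ROWS is JSON, a list of rows, each an object with "jaw": the gripper's target within -1 to 1 (shut at 1, half-way at 0, fully open at -1); "xyz": the shift along the tool's x, y, z in cm, a list of three; "spin": the turn about the tool's x in rad. A call has 1 to 10 rows; each row is the pose to reach, as a shift and turn from the pose commanded when the call began, along the tool's axes at that moment; what a row does not reach only later rows make up. A row lasts 1/8 s, in which the tool goes at most 62.5 mm and 10.7 degrees, less where a joint would pass 70% of its speed; a pose out of reach is approached as far as the arm can. A call with a gripper value outside its range is refused whole. The fingers move at their own pace and stop on an object; the grip force is fixed at half the most. Time passes only in rows, so rows that repeat a pose let the fingers close. It gives the time, the measured TCP pose, the force and the opening at its end, in the units of the state.
- robot.get_state(): the state, without advancing time (a new reading comes with each control period).
- eyes.read_camera(name): name is "scene" or "top" or "wrist"; returns a dict with "frame" (480x640x3 uint8, red, green, blue), "z_map" (480x640 float32, m along the optical axis (not along the pixel's ray), 0 where there is no reading), "fov_y" (degrees; the focal length in pixels is half the picture's height over the tangent of half this angle, whatever the lens; pixels are square), "cx", "cy" (the principal point, pixels), "T" (4x4, takes a point from camera to world coordinates). Camera axes: x right, y up, looking along -z (the intrinsics and any distortion apply to the point x, -y, -z); pixel columns grow to the right and rows downward; lengths in m; the calibration is good to about 2 mm. A picture is of the moment at which its call begins.
- robot.finish_job(): hands the job in, once; it reports no verdict.
The state is a dict: "t": time; "joint_pos": joint angles; "joint_vel": joint speeds; "joint_efforts": joint torques, N m; "position": TCP position; "tcp_rot": TCP orientation; "contact_force": force on the tool from outside, world axes, zero at the start; "wrist_torque": the same for the moment, N m; "finger_gap": opening from 0.0 (shut) to 1.0 (fully open).
Only numpy, scipy, OpenCV 4.12 (cv2) and the standard library are available. Lean on these libraries where they do the work, as an engineer would, in place of code of your own. Each camera call takes 0.05 s, during which the arm holds its last target. There are 200 camera calls.

## Task

Make the board ready for finishing in the wooden leaning rest: swing the clamp lever up and right back out of the way, then lean the board, narrow end down and sloping away from you, in the middle of the back wall with its foot down behind the foot stop, and let go of it. Then swing the lever down again until it is fully home, with its rubber pad pressing on the foot of the board, and leave the other things where they lie.

Things in the scene. Friction and masses are not known exactly. Their poses are not given: they have to be found in the camera images.
- rest: Leaning rest, fixed to the table: plywood base plate 170 x 155 mm, 15 mm thick. Origin on the table under the middle of the foot stop; x from the stop to the back wall (roughly away from the robot), y left, z up. Base plate: x -35 to 135, y -95 to 60 mm. Foot stop: wooden bar, x -12 to 12, y -55 to 55 mm, top at z = 39 mm.
- foot_gap (a point): Where the seated board's lowest foot edge stands on the base plate: x = 24, y = 0, z = 15 mm in the rest's frame. The gap it stands in is open from the stop (x = 12) to a low ledge (x 33 to 45, y -35 to 35 mm, top at z = 21 mm). The board's upper foot edge touches the stop.
- wall_top (a point): Middle of the back wall's top front edge, where the seated board's underside rests: x = 94, y = 0, z = 80 mm in the rest's frame. The wall is an upright board 15 mm thick, y -45 to 45 mm; brackets behind it reach x = 128, z = 55 mm.
- seat (a point): Where the board's centre lies when it is seated in the rest: at x = 77, y = 0, z = 76 mm in the rest's frame; axes as the rest's. The seated board slopes up along the rest's +x at 43 degrees (0.75 rad) above level.
- clamp (a joint): Clamp lever angle, rad: 0 = fully shut (level across the rest, along its +y; end stop), 1.57 = upright, 2.2 = fully back (end stop). It turns about the rest's x axis at point clamp_hinge; opening lifts the handle. The stiff hinge stays where it is left; moving it takes 4 to 5 N at the handle, about 7 N over the last few degrees, where the board presses the pad's spring in.
- clamp_hinge (a point): Hinge pin of the lever, in the rest's frame at x = 0, y = -75, z = 52 mm, between two steel ears that reach up to z = 65 mm.
- clamp_handle (a point): Middle of the lever's black handle, 140 mm from the hinge pin along the lever; the handle is 16 x 16 mm in section, 55 mm long (110 to 165 mm from the pin). Shut, it lies over bare table beside the base plate, its underside 44 mm up. It can be pinched from above across the rest's x and turns between the fingers as the lever swings.
- pad: Rubber pad on the lever, a roller 16 mm thick and 26 mm wide along the lever, 75 mm from the pin and 22 mm to the wall side of the lever (origin at its centre), on a spring with 8 mm of travel. With the lever shut on a seated board it presses down on the board's upper face near the foot with about 5 N.
- board: The board: a plain wooden offcut 40 x 160 x 18 mm (x, y, z), about 0.1 kg, lying flat on the table behind the rest; origin at the centre of its underside, y along its length. Either end may be the foot.
- board_center (a point): Centre of the same board (half-way up), axes as the board's. Grasp it across its 40 mm width (x). Seated, the wall's top edge lies 95 mm up the slope from the foot, so a grip about 50 mm from the centre, toward the end that will be on top, keeps the fingers clear of the wall.
- masking_roll: Roll of masking tape lying flat, 96 mm across, 24 mm high; bystander. Origin at the centre of its underside.
- sanding_block: Cork sanding block, 63 x 113 x 34 mm; bystander. Origin at the centre of its underside.
- wax_tin: Round tin, 73 mm across, 26 mm high; bystander. Origin at the centre of its underside.

How it is judged:
By the outcome, as a careful person would: the job done as asked, in the order asked, and still so for the second after the job is handed in, with the robot touching nothing.
It also fails if it takes over 67 s, if anything falls off the work surface, if the arm or the gripper's body presses on something with over 40 N, if the wrist force passes 120 N, or if a joint passes its speed limit or range.

## Working session

There is one attempt and no reset: what is moved stays moved. The work goes in short steps, Python scripts to look and compute and a shell command to move; the robot and the scene stay as the last step left them, time stands still between calls to the robot, and variables do not carry over. Pictures are saved under pics/ and viewed, about 8 in all and at most 12, crops included, and the job is handed in when it is done.

```bash
ls; mkdir -p pics; cat > h.py <<'E'
import numpy as np, cv2
from plant import robot, eyes
def snap(cam,name):
    d=eyes.read_camera(cam); np.savez('/tmp/'+name+'.npz',**d)
    cv2.imwrite('pics/'+name+'.png',d['frame'][:,:,::-1]); return d
def load(name): return dict(np.load('/tmp/'+name+'.npz'))
def cloud(d):
    f=240/np.tan(np.radians(float(d['fov_y']))/2); v,u=np.mgrid[:480,:640]; z=d['z_map']
    P=np.stack([(u-d['cx'])/f*z,-(v-d['cy'])/f*z,-z,np.ones_like(z)],-1)
    return (P@d['T'].T)[...,:3]
E
python3 - <<'E'
from h import *
for c in('top','scene'):
    d=snap(c,c+'0'); print(c,{k:v for k,v in d.items() if k not in('frame','z_map')})
    P=cloud(d)
    for v in range(60,480,60): print([tuple(np.round(P[v,u],3)) for u in range(80,640,160)])
print(robot.get_state())
E
```

```text
pics
top {'fov_y': 57.112218884437624, 'cx': 317.92527619484275, 'cy': 244.00980634980235, 'T': array([[ 0.01053729,  0.99418897, -0.10713198,  0.4222145 ],
       [-0.99951998,  0.0073507 , -0.03009607,  0.08652574],
       [-0.02913369,  0.10739768,  0.9937892 ,  0.94141328],
       [ 0.        ,  0.        ,  0.        ,  1.        ]])}
[(np.float64(0.83), np.float64(0.538), np.float64(0.205)), (np.float64(1.362), np.float64(0.465), np.float64(-0.763)), (np.float64(1.363), np.float64(-0.188), np.float64(-0.772)), (np.float64(1.339), np.float64(-0.809), np.float64(-0.734))]
[(np.float64(0.743), np.float64(0.568), np.float64(0.143)), (np.float64(0.801), np.float64(0.292), np.float64(-0.002)), (np.float64(0.801), np.float64(-0.064), np.float64(-0.004)), (np.float64(1.164), np.float64(-0.889), np.float64(-0.909))]
[(np.float64(0.663), np.float64(0.645), np.float64(-0.002)), (np.float64(0.664), np.float64(0.288), np.float64(-0.003)), (np.float64(0.664), np.float64(-0.061), np.float64(0.002)), (np.float64(0.662), np.float64(-0.396), np.float64(0.014))]
[(np.float64(0.528), np.float64(0.
[... 3023 characters left out ...]
e-06,
        1.27369456e+00, -3.69201865e-02]), 'joint_vel': array([-0.00061073, -0.00101376, -0.00066652,  0.00089807,  0.00113391,
       -0.00112052]), 'joint_efforts': array([ 7.37325900e-04, -5.03618789e+01, -3.58073008e+01,  7.31214392e-02,
        2.31524633e-02, -4.34989431e-05]), 'position': array([0.15028581, 0.65740525, 0.23753065]), 'tcp_rot': array([[-5.10341442e-04,  2.22863330e-01,  9.74849566e-01],
       [-1.92114080e-03,  9.74847675e-01, -2.22863904e-01],
       [-9.99998024e-01, -1.98655996e-03, -6.93533309e-05]]), 'contact_force': array([0.70211739, 0.34219425, 0.68996414]), 'wrist_torque': array([ 0.0437969 , -0.00030657, -0.02731594]), 'finger_gap': 1.0000025401785773}
```

View pics/top0.png

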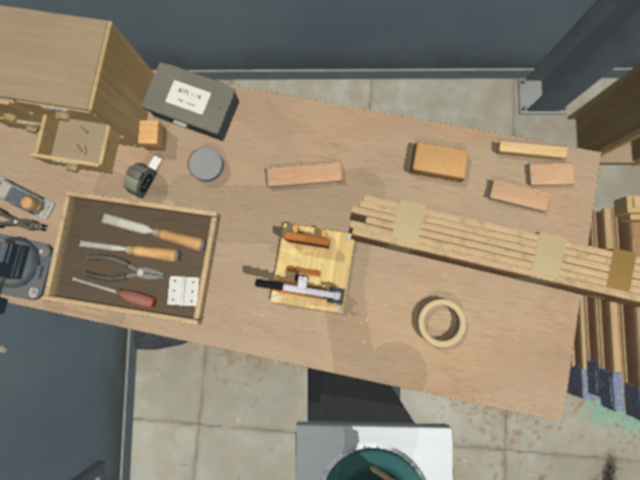

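View pics/scene0.png

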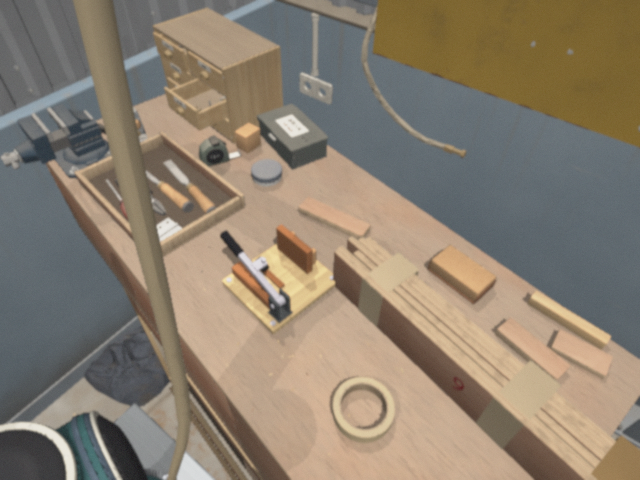

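Top view: rest at about (312,268), lever shut with its black handle at (268,284) and hinge at (340,296); board at (304,175); tape roll at (441,323); tin at (206,164); plank stack starting at (355,230) to the right. The lever stretches left, so rest x points away from the robot. Now measuring with depth.

```bash
python3 - <<'E'
from h import *
for n in('top0','scene0'):
    d=load(n);P=cloud(d);f=d['frame'].astype(int)
    X,Y,Z=P[...,0],P[...,1],P[...,2]
    def rect(m,name):
        m=cv2.morphologyEx(m.astype(np.uint8),cv2.MORPH_OPEN,np.ones((2,2)))
        k,l,s,_=cv2.connectedComponentsWithStats(m)
        if k<2: print(name,'none');return
        i=1+np.argmax(s[1:,4]); q=P[l==i]; r=cv2.minAreaRect((q[:,:2]*1000).astype(np.float32))
        print(n,name,len(q),'rect',np.round(r[0],1),np.round(r[1],1),round(r[2],1),'z',np.round(np.median(q[:,2])*1000,1), 'mean',np.round(q.mean(0)*1000,1))
    reg=(X>.3)&(X<.62)&(Y>-.06)&(Y>-.1)&(Y<.22)
    rect((X>.6)&(X<.75)&(Y>-.0)&(Y<.22)&(Z>.012)&(Z<.03),'board')
    rect((X>.6)&(X<.9)&(Y>.25)&(Y<.4)&(Z>.018)&(Z<.035),'tin')
    rect(reg&(Z>.009)&(Z<.021),'plate')
    rect(reg&(Z>.07),'wall')
    rect(reg&(Z>.009),'all')
    rect(reg&(f.sum(2)<160)&(Z>.03),'handle')
    rect((f[...,0]-f[...,2]>70)&(f[...,0]<230)&(f[...,1]<130)&reg&(Z>.072),'orangewall')
    print()
d=load('top0');c=d['frame'][140:320,235:375,::-1];cv2.imwrite('pics/c1.png',cv2.resize(c,None,fx=4,fy=4,interpolation=cv2.INTER_CUBIC)[:600])
d=load('scene0');c=d['frame'][180:340,200:400,::-1];cv2.imwrite('pics/c2.png',cv2.resize(c,None,fx=3.7,fy=3.7,interpolation=cv2.INTER_CUBIC))
E
```

```text
top0 board 1327 rect [556.9 132.8] [276.  154.9] 4.6 z 17.3 mean [668.9 141.5  20.8]
top0 tin 896 rect [581.9 224.9] [416.3  72.3] 50.8 z 25.7 mean [688.4 355.6  31.1]
top0 plate 3985 rect [469.7 123.9] [155.2 170.3] 81.0 z 14.7 mean [467.2 119.   19.4]
top0 wall 2335 rect [506.1   1.5] [123.9 204.3] 75.8 z 92.0 mean [555.7 -12.3  95.8]
top0 all 8627 rect [497.8  79.9] [280.9 239.6] 81.0 z 20.0 mean [493.9  83.3  50.1]
top0 handle 133 rect [427.8 152.1] [131.6  12.7] 83.6 z 100.6 mean [433.1 197.2 106.7]
top0 orangewall 337 rect [499.7 108.7] [145.2  70. ] 41.7 z 79.2 mean [523.3 133.5  82.3]

scene0 board 1062 rect [423.7 -65.6] [762.4 149.9] 39.6 z 18.9 mean [670.1 137.8  19. ]
scene0 tin 555 rect [389.3  79.8] [899.5  71. ] 42.6 z 27.2 mean [687.2 353.6  28.5]
scene0 plate 3636 rect [358.6 -63.6] [621.6 243.2] 55.4 z 16.0 mean [463.9 101.9  18.8]
scene0 wall 2472 rect [338.  -90.7] [590.7 123. ] 20.2 z 93.3 mean [549.  -13.5  96.2]
scene0 all 9942 rect [406.  -59.5] [682.2 316.5] 55.4 z 40.3 mean [487.2  73.9  52.3]
scene0 handle 133 rect [266.  -21.3] [587.4  21.5] 53.4 z 99.7 mean [427.3 196.1 104.8]
scene0 orangewall 193 rect [324.7 -58.8] [615.4  60.2] 43.9 z 80.1 mean [519.2 121.7  83.2]
```

View pics/c2.png

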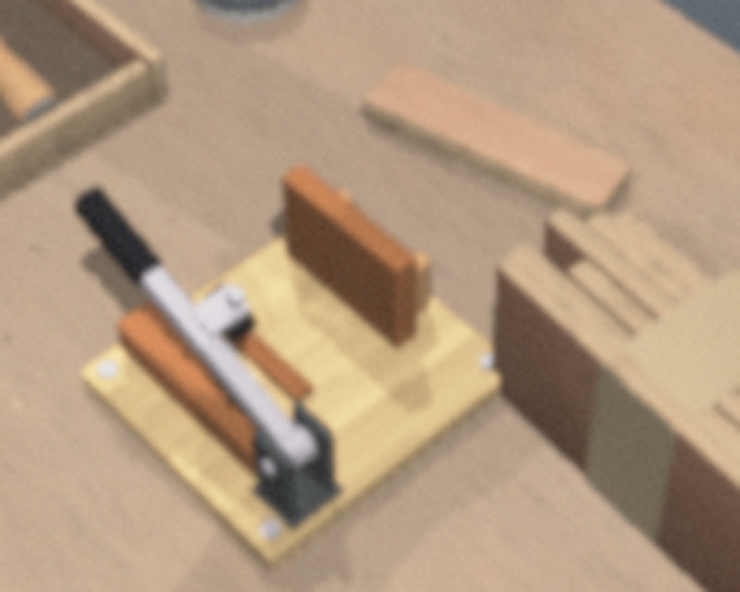

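```bash
python3 - <<'E'
from h import *
for n in('top0','scene0'):
    d=load(n);P=cloud(d);f=d['frame'].astype(int)
    P[d['z_map']<=0]=np.nan
    X,Y,Z=P[...,0],P[...,1],P[...,2]
    def rect(m,name):
        k,l,s,_=cv2.connectedComponentsWithStats(m.astype(np.uint8),connectivity=4)
        i=1+np.argmax(s[1:,4]); mm=cv2.morphologyEx((l==i).astype(np.uint8),cv2.MORPH_OPEN,np.ones((3,3)))&(m)
        q=P[mm>0]; r=cv2.minAreaRect(np.ascontiguousarray(q[:,:2]*1000,np.float32))
        c=q[:,:2]-q[:,:2].mean(0);w,v=np.linalg.eigh(c.T@c); a=np.degrees(np.arctan2(v[1,1],v[0,1]))
        print(n,name,len(q),'rect',np.round(r[0],1),np.round(r[1],1),round(r[2],1),'z',np.round(np.median(q[:,2])*1000,1), 'mean',np.round(q.mean(0)*1000,1),'pca',round(a,1))
    reg=(X>.3)&(X<.62)&(Y>0.005)&(Y<.25)
    rect((X>.6)&(X<.75)&(Y>-.0)&(Y<.25)&(Z>.010)&(Z<.03),'board')
    rect((X>.6)&(X<.9)&(Y>.25)&(Y<.4)&(Z>.018)&(Z<.035),'tin')
    rect(reg&(Z>.009)&(Z<.06),'plate')
    rect(reg&(X>.5)&(Z>.072)&(Z<.09),'wall')
    rect(reg&(X<.5)&(Z>.045),'lever')
    rect(reg&(f.sum(2)<170)&(Z>.06)&(Y>.15),'handle')
    q=P[reg&(X<.5)&(Z>.045)]; 
    for y in np.arange(.05,.25,.02):
        s=q[abs(q[:,1]-y)<.01]; 
        if len(s): print(round(y,2),np.round(np.median(s,0)*1000,0),len(s))
E
```

```text
top0 board 1393 rect [672.2 147.2] [ 40.9 159.8] 5.1 z 17.5 mean [671.6 147.1  17.4] pca 94.9
top0 tin 890 rect [692.5 360.5] [71.5 72.7] 1.9 z 25.7 mean [692.3 359.6  25.6] pca 56.3
top0 plate 4855 rect [471.1 111.6] [184.5 172.3] 81.1 z 15.0 mean [473.3 122.8  17.9] pca 144.2
top0 wall 353 rect [525.5 135.8] [89.9 14.9] 81.1 z 79.3 mean [525.3 135.8  79. ] pca 81.4
top0 lever 828 rect [434.  147.4] [169.7  42.5] 77.7 z 81.9 mean [428.  146.   81.9] pca 80.9
top0 handle 163 rect [435.3 205. ] [47.8 13.1] 81.2 z 101.7 mean [435.4 204.2 102.4] pca 81.7
0.07 [416.  74.  61.] 98
0.09 [416.  86.  63.] 104
0.11 [419. 110.  69.] 66
0.13 [427. 134.  76.] 102
0.15 [436. 148.  83.] 176
0.17 [428. 170.  89.] 64
0.19 [432. 190.  97.] 90
0.21 [435. 210. 104.] 93
0.23 [437. 226. 109.] 53
scene0 board 1140 rect [673.4 149.6] [ 45.  161.1] 5.7 z 18.9 mean [670.9 145.8  18.5] pca 95.2
scene0 tin 553 rect [693.2 362.4] [73.4 70.9] 41.2 z 27.4 mean [689.9 359.3  27. ] pca -139.4
scene0 plate 5260 rect [469.5 111.1] [191.6 170.6] 80.8 z 17.0 mean [464.7 112.7  23. ] pca 140.8
scene0 wall 366 rect [526.3 137.8] [91.  16.4] 81.4 z 80.2 mean [524.1 135.4  79.5] pca 81.6
scene0 lever 1138 rect [432.6 147.3] [168.   41.7] 77.5 z 79.4 mean [424.9 139.   79.2] pca 80.8
scene0 handle 165 rect [432.1 205.7] [45.6 12.2] 80.3 z 102.2 mean [430.7 205.5 102. ] pca 80.4
0.07 [415.  72.  60.] 180
0.09 [414.  88.  63.] 159
0.11 [417. 110.  68.] 94
0.13 [426. 136.  75.] 161
0.15 [431. 148.  84.] 182
0.17 [428. 170.  88.] 89
0.19 [430. 189.  97.] 114
0.21 [432. 210. 104.] 109
0.23 [433. 225. 109.] 63
```

View pics/c1.png

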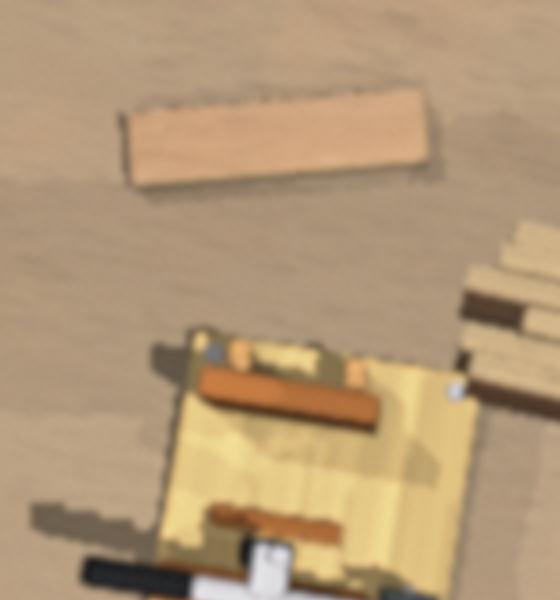

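```bash
cat >> h.py <<'E'
YAW=np.radians(-8.9); O=np.array([425.2,151.6])
def rest(x,y,z):  # mm rest -> mm world
    c,s=np.cos(YAW),np.sin(YAW); return np.array([O[0]+c*x-s*y,O[1]+s*x+c*y,z])
def handle(a,drop=19): # TCP for handle pinch at lever angle a
    return rest(0,-75+140*np.cos(a),52+140*np.sin(a)-drop)
def go(targets,yaw=None):
    s=robot.get_state();R=s['tcp_rot'];p=s['position']*1000
    y0=np.arctan2(R[1,1],R[0,1]); print('now',np.round(p,1),'yaw',round(np.degrees(y0),1),'t',round(s['t'],2),'F',np.round(s['contact_force'],1),'gap',round(s['finger_gap']*88,1))
    for t in targets: print(np.round(t,0),'xyz cm',np.round(R.T@(t-p)/10,2), 'spin', None if yaw is None else round((y0-np.radians(yaw)+np.pi)%(2*np.pi)-np.pi,3))
E
python3 -c "
from h import *
h=handle(.32); go([h+[0,0,70],h],-8.9)"
```

```text
now [150.3 657.4 237.5] yaw 77.1 t 0.1 F [0.7 0.3 0.7] gap 88.0
[434. 209. 147.] xyz cm [  9.12 -37.39  37.67] spin 1.501
[434. 209.  77.] xyz cm [ 16.12 -37.37  37.67] spin 1.501
```

```bash
python3 -m jog '[{"jaw":-0.3,"xyz":[9,-37.4,37.7],"spin":1.5},{"jaw":-0.3,"xyz":[9,-37.4,37.7],"spin":1.5},{"jaw":-0.3,"xyz":[9,-37.4,37.7],"spin":1.5},{"jaw":-0.3,"xyz":[9,-37.4,37.7],"spin":1.5},{"jaw":-0.3,"xyz":[9,-37.4,37.7],"spin":1.5},{"jaw":-0.3,"xyz":[9,-37.4,37.7],"spin":1.5},{"jaw":-0.3,"xyz":[9,-37.4,37.7],"spin":1.5},{"jaw":-0.3,"xyz":[9,-37.4,37.7],"spin":1.5},{"jaw":-0.3,"xyz":[9,-37.4,37.7],"spin":1.5},{"jaw":-0.3,"xyz":[9,-37.4,37.7],"spin":1.5}]'
python3 -c "
from h import *
h=handle(.32); go([h],-8.9)
d=snap('wrist','w1');P=cloud(d);f=d['frame'].astype(int)
m=(f.sum(2)<170)&(P[...,2]>.06)&(P[...,2]<.12)
q=P[m]*1000;print(len(q),np.round(np.median(q,0)),np.round(np.percentile(q,[3,97],axis=0)))"
```

```text
t: 1.35
position: [0.4349, 0.2071, 0.1478]
tcp_rot: [[-0.002, 0.987, -0.158], [-0.001, -0.158, -0.987], [-1.0, -0.001, 0.001]]
contact_force: [-0.2, 0.6, -0.2]
finger_gap: 0.651
now [434.9 207.1 147.8] yaw -9.1 t 1.35 F [-0.2  0.6 -0.2] gap 57.3
[434. 209.  77.] xyz cm [ 7.07 -0.09 -0.16] spin -0.003
3120 [437. 208. 102.] [[426. 146.  66.]
 [454. 234. 110.]]
```

```bash
python3 -m jog '[{"jaw":-0.3,"xyz":[4,0,0],"spin":0},{"jaw":-0.3,"xyz":[6.9,0,-0.1],"spin":0},{"jaw":-0.3,"xyz":[6.9,0,-0.1],"spin":0},{"jaw":1,"xyz":[6.9,0,-0.1],"spin":0},{"jaw":1,"xyz":[6.9,0,-0.1],"spin":0},{"jaw":1,"xyz":[6.9,0,-0.1],"spin":0},{"jaw":1,"xyz":[6.9,0,-0.1],"spin":0},{"jaw":1,"xyz":[6.9,0,-0.1],"spin":0}]'
python3 -c "
from h import *
go([handle(a) for a in (.32,.45,.6,.75,.9,1.05,1.2,1.35,1.5,1.65,1.8,1.95,2.1,2.2)],-8.9)"
```

```text
t: 2.4
position: [0.4356, 0.2104, 0.0802]
tcp_rot: [[0.002, 0.988, -0.154], [0.0, -0.154, -0.988], [-1.0, 0.002, -0.001]]
contact_force: [1.3, -0.5, 1.4]
finger_gap: 0.177
now [435.6 210.4  80.2] yaw -8.8 t 2.4 F [ 1.3 -0.5  1.4] gap 15.6
[434. 209.  77.] xyz cm [ 0.32 -0.11  0.18] spin 0.001
[433. 202.  94.] xyz cm [-1.37 -0.11  0.86] spin 0.001
[431. 192. 112.] xyz cm [-3.18 -0.11  1.91] spin 0.001
[429. 179. 128.] xyz cm [-4.82 -0.11  3.22] spin 0.001
[427. 163. 143.] xyz cm [-6.24 -0.11  4.76] spin 0.001
[424. 146. 154.] xyz cm [-7.42 -0.11  6.5 ] spin 0.001
[421. 128. 163.] xyz cm [-8.33 -0.11  8.39] spin 0.001
[418. 108. 170.] xyz cm [-8.94 -0.11 10.4 ] spin 0.001
[415.  87. 173.] xyz cm [-9.25 -0.11 12.48] spin 0.001
[412.  67. 173.] xyz cm [-9.24 -0.12 14.57] spin 0.001
[409.  46. 169.] xyz cm [-8.92 -0.12 16.65] spin 0.001
[406.  26. 163.] xyz cm [-8.29 -0.12 18.65] spin 0.001
[403.   8. 154.] xyz cm [-7.37 -0.13 20.53] spin 0.001
[401.  -4. 146.] xyz cm [-6.61 -0.13 21.71] spin 0.001
```

```bash
python3 -m jog '[{"jaw":1,"xyz":[-1.6,0,0.7],"spin":0},{"jaw":1,"xyz":[-3.3,0,1.7],"spin":0},{"jaw":1,"xyz":[-5.0,0,3.0],"spin":0},{"jaw":1,"xyz":[-6.4,0,4.6],"spin":0},{"jaw":1,"xyz":[-7.6,0,6.4],"spin":0},{"jaw":1,"xyz":[-8.5,0,8.2],"spin":0},{"jaw":1,"xyz":[-9.1,0,10.2],"spin":0},{"jaw":1,"xyz":[-9.4,0,12.3],"spin":0},{"jaw":1,"xyz":[-9.4,0,14.4],"spin":0}]'
python3 -c "
from h import *
go([handle(a) for a in (1.65,1.8,1.95,2.1,2.2,2.25)],-8.9)"
```

```text
t: 3.52
position: [0.4137, 0.0697, 0.1753]
tcp_rot: [[0.003, 0.988, -0.154], [0.005, -0.154, -0.988], [-1.0, 0.002, -0.006]]
contact_force: [2.3, 6.3, -0.8]
finger_gap: 0.176
now [413.7  69.7 175.3] yaw -8.9 t 3.52 F [ 2.3  6.3 -0.8] gap 15.5
[412.  67. 173.] xyz cm [ 0.27 -0.13  0.34] spin 0.0
[409.  46. 169.] xyz cm [ 0.58 -0.13  2.42] spin 0.0
[406.  26. 163.] xyz cm [ 1.2  -0.13  4.42] spin 0.0
[403.   8. 154.] xyz cm [ 2.11 -0.13  6.31] spin 0.0
[401.  -4. 146.] xyz cm [ 2.87 -0.14  7.49] spin 0.0
[400.  -9. 142.] xyz cm [ 3.29 -0.14  8.05] spin 0.0
```

```bash
python3 -m jog '[{"jaw":1,"xyz":[0.3,0,2.1],"spin":0},{"jaw":1,"xyz":[0.9,0,4.1],"spin":0},{"jaw":1,"xyz":[1.8,0,6.0],"spin":0},{"jaw":1,"xyz":[2.6,0,7.2],"spin":0},{"jaw":1,"xyz":[2.9,0,7.6],"spin":0},{"jaw":1,"xyz":[2.9,0,7.6],"spin":0}]'
python3 -c "
from h import *
s=robot.get_state();p=s['position']*1000;p[2]+=19
v=p-rest(0,-75,52);print(v, np.arctan2(v[2],v[1]*np.cos(YAW)-v[0]*np.sin(YAW)))"
```

```text
t: 4.28
position: [0.4017, -0.0072, 0.1463]
tcp_rot: [[0.002, 0.988, -0.155], [0.001, -0.155, -0.988], [-1.0, 0.002, -0.001]]
contact_force: [-1.4, -0.6, 7.4]
finger_gap: 0.175
[-11.85593887 -84.7461748  113.27423976] 2.2177034298529072
```

```bash
python3 -m jog '[{"jaw":-1,"xyz":[0,0,0],"spin":0},{"jaw":-1,"xyz":[0,0,0],"spin":0},{"jaw":-1,"xyz":[-5,0,0],"spin":0},{"jaw":-1,"xyz":[-8,0,0],"spin":0},{"jaw":-1,"xyz":[-8,0,0],"spin":0}]'
python3 -c "
from h import *
go([[676,97,150],[676,97,3]],5)"
```

```text
t: 4.9
position: [0.4027, -0.0071, 0.2271]
tcp_rot: [[0.005, 0.988, -0.153], [-0.0, -0.153, -0.988], [-1.0, 0.005, -0.0]]
contact_force: [1.5, -0.6, -0.4]
finger_gap: 0.721
now [402.7  -7.1 227.1] yaw -8.8 t 4.9 F [ 1.5 -0.6 -0.4] gap 63.5
[676  97 150] xyz cm [  7.84  25.37 -14.47] spin -0.241
[676  97   3] xyz cm [ 22.54  25.29 -14.46] spin -0.241
```

```bash
python3 -m jog '[{"jaw":-0.6,"xyz":[0,10,-6],"spin":-0.24},{"jaw":-0.6,"xyz":[7.8,25.4,-14.5],"spin":-0.24},{"jaw":-0.6,"xyz":[7.8,25.4,-14.5],"spin":-0.24},{"jaw":-0.6,"xyz":[7.8,25.4,-14.5],"spin":-0.24},{"jaw":-0.6,"xyz":[7.8,25.4,-14.5],"spin":-0.24},{"jaw":-0.6,"xyz":[7.8,25.4,-14.5],"spin":-0.24},{"jaw":-0.6,"xyz":[7.8,25.4,-14.5],"spin":-0.24}]'
python3 -c "
from h import *
d=snap('wrist','w2');d=snap('scene','s2');c=d['frame'][130:370,160:480,::-1];cv2.imwrite('pics/s2c.png',cv2.resize(c,None,fx=2.4,fy=2.4,interpolation=cv2.INTER_CUBIC))
d=load('w2');P=cloud(d)*1000;Z=P[...,2];m=(abs(Z-17.5)<6)&(abs(P[...,0]-672)<50)&(abs(P[...,1]-147)<110)
k,l,s,_=cv2.connectedComponentsWithStats(m.astype(np.uint8),connectivity=4);i=1+np.argmax(s[1:,4]);q=P[(l==i)]
r=cv2.minAreaRect(np.ascontiguousarray(q[:,:2],np.float32));print(r,np.median(q[:,2]),s[i])
go([[676,97,3]],5)"
```

```text
t: 5.78
position: [0.6725, 0.0971, 0.1443]
tcp_rot: [[-0.004, 0.996, 0.086], [-0.001, 0.086, -0.996], [-1.0, -0.004, 0.0]]
contact_force: [-1.1, 0.5, -0.3]
finger_gap: 0.802
((673.5045776367188, 149.75668334960938), (40.116580963134766, 159.5935821533203), 5.008299827575684) 17.630600481720993 [  297    36    61   234 13356]
now [673.1  96.9 146.9] yaw 4.9 t 5.88 F [-0.2 -0.6  1.4] gap 70.0
[676  97   3] xyz cm [1.439e+01 3.000e-01 1.000e-02] spin -0.002
```

View pics/s2c.png

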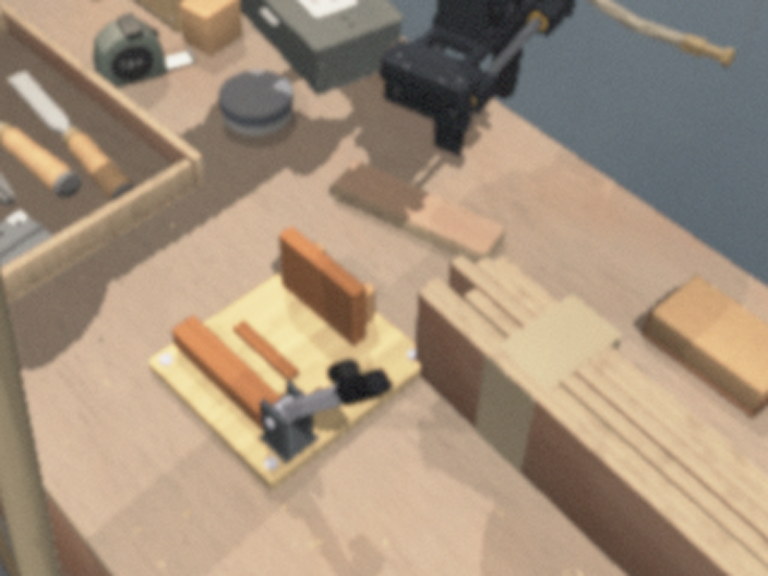

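The lever is fully back (handle at (370,382)); board clear, stack end near (430,285). Descend and grasp.

```bash
python3 -m jog '[{"jaw":-0.6,"xyz":[6,0.4,-0.3],"spin":0},{"jaw":-0.6,"xyz":[11,0.4,-0.3],"spin":0},{"jaw":-0.6,"xyz":[14.1,0.4,-0.3],"spin":0},{"jaw":-0.6,"xyz":[14.1,0.4,-0.3],"spin":0},{"jaw":1,"xyz":[14.1,0.4,-0.3],"spin":0},{"jaw":1,"xyz":[14.1,0.4,-0.3],"spin":0},{"jaw":1,"xyz":[14.1,0.4,-0.3],"spin":0},{"jaw":1,"xyz":[14.1,0.4,-0.3],"spin":0}]'

```

```text
t: 6.88
position: [0.6789, 0.1007, 0.0074]
tcp_rot: [[0.002, 0.996, 0.086], [0.0, 0.086, -0.996], [-1.0, 0.002, 0.0]]
contact_force: [-1.2, -0.4, 6.0]
finger_gap: 0.451
```

```bash
python3 -m jog '[{"jaw":1,"xyz":[-2,0,0],"spin":0},{"jaw":1,"xyz":[-6,0,0],"spin":0},{"jaw":1,"xyz":[-12,0,0],"spin":0},{"jaw":1,"xyz":[-15,0,0],"spin":0},{"jaw":1,"xyz":[-15,0,0],"spin":0}]'
python3 -c "
from h import *
d=snap('scene','s3');c=d['frame'][50:290,250:570,::-1];cv2.imwrite('pics/s3c.png',cv2.resize(c,None,fx=2.4,fy=2.4,interpolation=cv2.INTER_CUBIC))
go([],5)
P=cloud(d)*1000;f=d['frame'].astype(int)
m=(f[...,0]>110)&(f[...,0]-f[...,2]>30)&(P[...,2]>50)&(abs(P[...,0]-673)<60)&(P[...,1]>50)&(P[...,1]<250);q=P[m];print(len(q))
for y in range(60,250,15):
  s=q[abs(q[:,1]-y)<7]; 
  if len(s): print(y,len(s),np.percentile(s[:,2],[5,50,95]).round())
"
```

```text
t: 7.5
position: [0.6806, 0.101, 0.1606]
tcp_rot: [[0.008, 0.996, 0.086], [0.001, 0.086, -0.996], [-1.0, 0.008, -0.0]]
contact_force: [-0.6, -0.2, -0.7]
finger_gap: 0.45
now [678.8 100.7 157.5] yaw 4.9 t 7.55 F [-0.6  0.2 -2.3] gap 39.7
768
60 1 [229. 229. 229.]
75 190 [158. 171. 239.]
90 117 [157. 172. 174.]
105 23 [171. 172. 174.]
120 6 [155. 156. 159.]
135 6 [155. 156. 158.]
150 16 [155. 158. 161.]
165 20 [155. 158. 163.]
180 62 [156. 167. 172.]
195 93 [157. 171. 173.]
210 122 [159. 171. 173.]
225 73 [161. 171. 173.]
```

View pics/s3c.png

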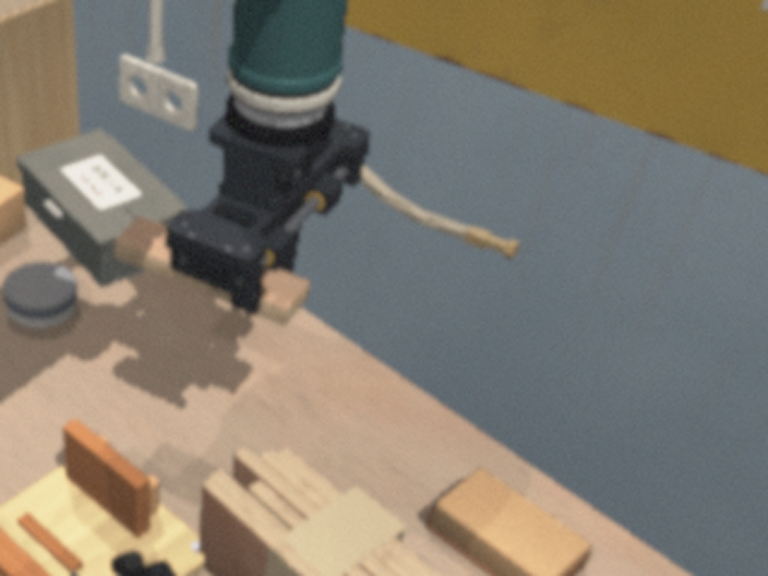

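Board is held level (both ends' top at z≈172), 39.7 mm gap. It will have to be pitched in the grip: I plan to press the top end's overhang on the wall's front top edge, then push the foot against the wall's back.

```bash
python3 -c "
from h import *
go([rest(72,0,130),rest(72,0,88)],81.1)"
```

```text
now [678.8 100.7 157.5] yaw 4.9 t 7.55 F [-0.6  0.2 -2.3] gap 39.7
[496. 140. 130.] xyz cm [  2.69 -17.84  -5.52] spin -1.329
[496. 140.  88.] xyz cm [  6.89 -17.86  -5.52] spin -1.329
```

```bash
python3 -m jog '[{"jaw":1,"xyz":[0,-17.8,-5.5],"spin":-1.33},{"jaw":1,"xyz":[0,-17.8,-5.5],"spin":-1.33},{"jaw":1,"xyz":[0,-17.8,-5.5],"spin":-1.33},{"jaw":1,"xyz":[0,-17.8,-5.5],"spin":-1.33},{"jaw":1,"xyz":[0,-17.8,-5.5],"spin":-1.33},{"jaw":1,"xyz":[0,-17.8,-5.5],"spin":-1.33},{"jaw":1,"xyz":[0,-17.8,-5.5],"spin":-1.33},{"jaw":1,"xyz":[0,-17.8,-5.5],"spin":-1.33},{"jaw":1,"xyz":[2.7,-17.8,-5.5],"spin":-1.33},{"jaw":1,"xyz":[2.7,-17.8,-5.5],"spin":-1.33}]'
python3 -c "
from h import *
for i in range(2):
  d=snap('top','t4')
  go([rest(72,0,88)],81.1)
P=cloud(d)*1000;f=d['frame'].astype(int)
c,s=np.cos(YAW),np.sin(YAW)
rx=(P[...,0]-O[0])*c+(P[...,1]-O[1])*s; ry=-(P[...,0]-O[0])*s+(P[...,1]-O[1])*c
m=(abs(ry)<40)&(P[...,2]>110)&(P[...,2]<160)&(rx<50)&(rx>-100)
print(m.sum(),np.percentile(rx[m],[1,99]),np.percentile(ry[m],[2,98]),np.median(P[...,2][m]))
"
```

```text
t: 8.8
position: [0.493, 0.1395, 0.1254]
tcp_rot: [[-0.007, 0.157, 0.988], [-0.002, 0.988, -0.157], [-1.0, -0.003, -0.007]]
contact_force: [-0.4, -1.5, -2.2]
finger_gap: 0.454
now [494.1 139.7 126.8] yaw 81.0 t 8.85 F [ 1.4  0.3 -1.5] gap 39.8
[496. 140.  88.] xyz cm [3.88 0.11 0.23] spin -0.001
now [495.2 140.  128. ] yaw 81.0 t 8.9 F [ 0.5 -0.5 -0.9] gap 39.4
[496. 140.  88.] xyz cm [4.   0.07 0.12] spin -0.001
1230 [-58.23617375  39.3548381 ] [-23.05644514  15.83301918] 136.91052431037724
```

```bash
python3 -m jog '[{"jaw":1,"xyz":[3.5,0.1,0.1],"spin":0},{"jaw":1,"xyz":[3.9,0.1,0.1],"spin":0},{"jaw":1,"xyz":[4.2,0.1,0.1],"spin":0},{"jaw":1,"xyz":[4.5,0.1,0.1],"spin":0},{"jaw":1,"xyz":[4.7,0.1,0.1],"spin":0},{"jaw":1,"xyz":[4.7,0.1,0.1],"spin":0}]'
cat >> h.py <<'E'
def prof(name,cam='top'):
    d=snap(cam,name);P=cloud(d)*1000;c,s=np.cos(YAW),np.sin(YAW)
    rx=(P[...,0]-O[0])*c+(P[...,1]-O[1])*s; ry=-(P[...,0]-O[0])*s+(P[...,1]-O[1])*c
    go([]); p=robot.get_state()['position']*1000
    print('tcp rest', np.round([(p[0]-O[0])*c+(p[1]-O[1])*s,-(p[0]-O[0])*s+(p[1]-O[1])*c,p[2]],1))
    for x in range(-60,260,10):
        m=(abs(rx-x)<5)&(abs(ry)<12)
        if m.any(): print((x,int(np.median(P[...,2][m]))),end=' ')
    print()
E
python3 -c "
from h import *
prof('t5')"
```

```text
t: 9.65
position: [0.4972, 0.1413, 0.0842]
tcp_rot: [[0.0, 0.154, 0.988], [0.001, 0.988, -0.154], [-1.0, 0.001, 0.0]]
contact_force: [-6.2, -0.0, 8.4]
finger_gap: 0.453
now [497.2 141.3  84.1] yaw 81.1 t 9.7 F [-5.9 -0.3  9.3] gap 39.6
tcp rest [72.7  1.  84.1]
(-60, 562) (-50, 554) (-40, 525) (-30, 500) (-20, 488) (-10, 87) (0, 86) (10, 88) (20, 89) (30, 432) (40, 448) (50, 458) (60, 462) (70, 464) (80, 463) (90, 461) (100, 455) (110, 447) (120, 440) (160, 0) (170, -1) (180, -1) (190, 0) (200, 0) (210, -1) (220, 0) (230, 0) (240, 0) (250, 0)
```

```bash
python3 -m jog '[{"jaw":1,"xyz":[0.3,0,0],"spin":0},{"jaw":1,"xyz":[0.6,0,0],"spin":0},{"jaw":1,"xyz":[0.8,0,0],"spin":0},{"jaw":1,"xyz":[0.8,0,0],"spin":0}]'
python3 -c "
from h import *
prof('t6')"
```

```text
t: 10.2
position: [0.4969, 0.1414, 0.0765]
tcp_rot: [[-0.0, 0.154, 0.988], [0.001, 0.988, -0.154], [-1.0, 0.001, -0.001]]
contact_force: [-9.0, 0.3, 12.3]
finger_gap: 0.451
now [496.9 141.4  76.5] yaw 81.1 t 10.25 F [-8.3 -0.2 12. ] gap 39.7
tcp rest [72.5  1.  76.5]
(-60, 557) (-50, 549) (-40, 528) (-30, 495) (-20, 482) (-10, 60) (0, 62) (10, 65) (20, 70) (30, 425) (40, 441) (50, 451) (60, 455) (70, 456) (80, 456) (90, 453) (100, 448) (110, 438) (120, 430) (160, 0) (170, 0) (180, 0) (190, 0) (200, 0) (210, 0) (220, 0) (230, 0) (240, 0) (250, 0)
```

```bash
python3 -m jog '[{"jaw":1,"xyz":[-5,0,0],"spin":0},{"jaw":1,"xyz":[-10,0,0],"spin":0},{"jaw":1,"xyz":[-10,0,6],"spin":0},{"jaw":1,"xyz":[-10,0,12],"spin":0},{"jaw":1,"xyz":[-10,0,17.2],"spin":0},{"jaw":1,"xyz":[-10,0,17.2],"spin":0},{"jaw":1,"xyz":[-10,0,17.2],"spin":0}]'
python3 -c "
from h import *
prof('t7');prof('s7','scene')
d=load('s7');c=d['frame'][80:320,200:520,::-1];cv2.imwrite('pics/s7c.png',cv2.resize(c,None,fx=2.4,fy=2.4,interpolation=cv2.INTER_CUBIC))"
```

```text
t: 11.12
position: [0.6665, 0.1145, 0.1739]
tcp_rot: [[-0.001, 0.155, 0.988], [0.0, 0.988, -0.155], [-1.0, 0.0, -0.001]]
contact_force: [0.1, 0.1, -1.5]
finger_gap: 0.452
now [666.  114.6 174. ] yaw 81.1 t 11.18 F [ 0.3  0.4 -2. ] gap 39.8
tcp rest [243.6   0.7 174. ]
(40, 598) (50, 611) (60, 618) (70, 621) (80, 621) (90, 619) (100, 615) (110, 605) (120, 572) (130, 567) (140, 560) (150, 553) (200, 520) (210, 458) (220, 546) (230, 552) (240, 553) (250, 553) 
now [665.8 114.8 174.1] yaw 81.2 t 11.22 F [ 0.3 -0.2 -1. ] gap 39.6
tcp rest [243.4   0.8 174.1]
(-60, 1) (-50, 1) (-40, 1) (-30, 14) (-20, 16) (-10, 30) (0, 40) (10, 40) (20, 16) (30, 16) (40, 22) (50, 16) (60, 16) (70, 16) (80, 15) (90, 38) (100, 66) (110, 80) (120, 142) (130, 146) (140, 150) (150, 153) (160, 156) (170, 159) (180, 163) (190, 166) (200, 172) (210, 403) (220, 280) (230, 182) (240, 185) (250, 188)
```

View pics/s7c.png

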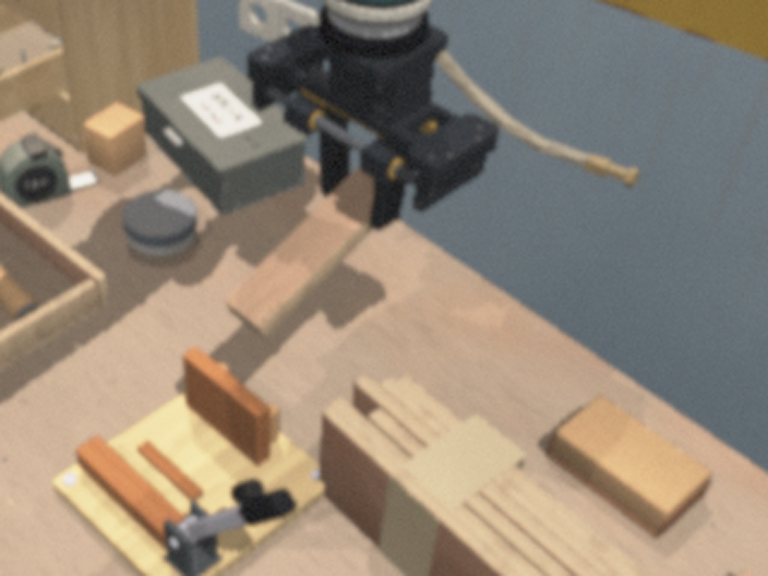

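Scene shows the board tilted about 19° (foot toward the rest), clear of everything. Now push the foot against the wall's back to reach 43°.

```bash
python3 -m jog '[{"jaw":1,"xyz":[4,0,0],"spin":0},{"jaw":1,"xyz":[6.7,0,-0.4],"spin":0},{"jaw":1,"xyz":[6.7,0,-1.2],"spin":0},{"jaw":1,"xyz":[6.1,0,-1.7],"spin":0},{"jaw":1,"xyz":[5.4,0,-1.9],"spin":0},{"jaw":1,"xyz":[4.1,0,-2.4],"spin":0},{"jaw":1,"xyz":[3.0,0,-3.1],"spin":0},{"jaw":1,"xyz":[2.4,0,-3.5],"spin":0},{"jaw":1,"xyz":[1.9,0,-3.9],"spin":0},{"jaw":1,"xyz":[1.9,0,-3.9],"spin":0}]'
python3 -c "
from h import *
prof('s8','scene')"
```

```text
t: 12.48
position: [0.6285, 0.1206, 0.1553]
tcp_rot: [[0.001, 0.154, 0.988], [0.0, 0.988, -0.154], [-1.0, 0.0, 0.001]]
contact_force: [2.4, 0.4, -0.5]
finger_gap: 0.451
now [628.7 120.6 155. ] yaw 81.1 t 12.53 F [ 3.4  0.1 -0.7] gap 39.2
tcp rest [205.8   0.8 155. ]
(-60, 1) (-50, 1) (-40, 1) (-30, 14) (-20, 16) (-10, 31) (0, 39) (10, 39) (20, 15) (30, 16) (40, 22) (50, 16) (60, 16) (70, 16) (80, 16) (90, 30) (100, 68) (110, 79) (120, 87) (130, 96) (140, 106) (150, 115) (160, 123) (170, 390) (180, 266) (190, 155) (200, 161) (210, 169) (220, 0) (230, 1) (240, 1) (250, 1)
```

```bash
python3 -m jog '[{"jaw":1,"xyz":[-6.2,0,0.5],"spin":0},{"jaw":1,"xyz":[-6.5,0,0],"spin":0},{"jaw":1,"xyz":[-6.5,0,-5],"spin":0},{"jaw":1,"xyz":[-6.5,0,-8.7],"spin":0},{"jaw":1,"xyz":[-4.5,0,-8.7],"spin":0},{"jaw":1,"xyz":[-1.8,0,-8.7],"spin":0},{"jaw":1,"xyz":[-1.8,0,-8.7],"spin":0},{"jaw":1,"xyz":[-1.8,0,-8.7],"spin":0}]'
python3 -c "
from h import *
prof('s9','scene')
d=load('s9');c=d['frame'][150:350,180:440,::-1];cv2.imwrite('pics/s9c.png',cv2.resize(c,None,fx=2.9,fy=2.9,interpolation=cv2.INTER_CUBIC))
P=cloud(d)*1000;c,s=np.cos(YAW),np.sin(YAW)
rx=(P[...,0]-O[0])*c+(P[...,1]-O[1])*s; ry=-(P[...,0]-O[0])*s+(P[...,1]-O[1])*c;z=P[...,2]
# along slope
th=np.radians(43);n=-rx*np.sin(th)+z*np.cos(th);u=rx*np.cos(th)+z*np.sin(th)
m=(abs(ry)<35)&(z>60)&(z<190)&(rx<90)&(rx>-40)
q=np.stack([rx[m],ry[m],z[m]],1); 
A=np.polyfit(q[:,0],q[:,2],1);r=q[:,2]-np.polyval(A,q[:,0]);k=abs(r)<6;A=np.polyfit(q[k,0],q[k,2],1)
print('slope deg',np.degrees(np.arctan(A[0])),A,'ry',np.percentile(q[k,1],[2,98]),'foot',np.percentile(q[k,0],1),np.percentile(q[k,2],1))
for x0 in(20,40,60,80):
  w=k&(abs(q[:,0]-x0)<8);print(x0,np.percentile(q[w,1],[3,97]).round(1))
"
```

```text
t: 13.52
position: [0.5428, 0.1338, 0.1723]
tcp_rot: [[-0.001, 0.154, 0.988], [-0.0, 0.988, -0.154], [-1.0, -0.0, -0.001]]
contact_force: [0.8, 0.4, -0.5]
finger_gap: 0.449
now [543.3 133.9 173.1] yaw 81.1 t 13.57 F [ 0.4 -0.2 -0.5] gap 39.7
tcp rest [119.4   0.7 173.1]
(-60, 0) (-50, 0) (-40, 1) (-30, 15) (-20, 16) (-10, 30) (0, 40) (10, 40) (20, 15) (30, 92) (40, 103) (50, 113) (60, 123) (70, 133) (80, 412) (90, 336) (100, 253) (110, 176) (120, 186) (150, 2) (160, 1) (170, 1) (180, 1) (190, 0) (200, 1) (210, 0) (220, 1) (230, 1) (240, 0) (250, 1) 
slope deg 45.418864178339824 [ 1.01472906 65.07914797] ry [-19.00900924  19.92988686] foot 26.405944671420382 91.34896555293551
20 [-16.6  18.7]
40 [-18.6  19.7]
60 [-18.7  19.8]
80 [-19.   19.5]
```

View pics/s9c.png

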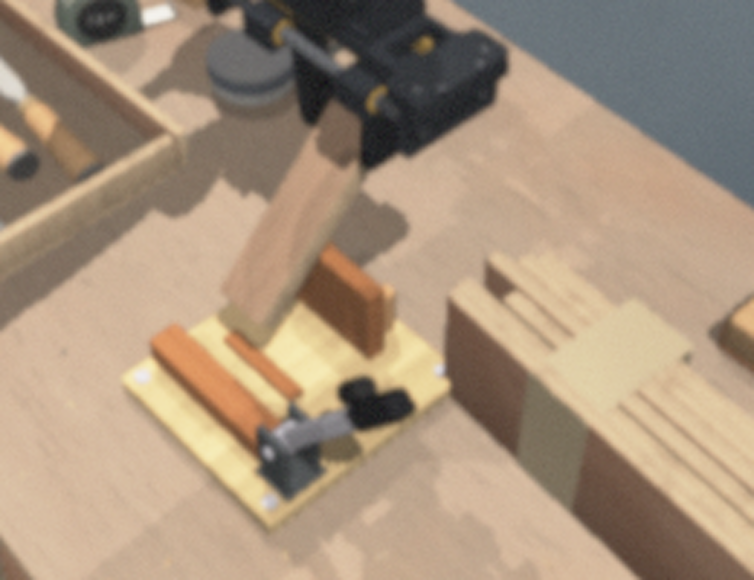

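Board at 45°, centred in y (±20 mm), foot just above the gap near (265,330). Lower it in.

```bash
python3 -m jog '[{"jaw":1,"xyz":[2,-0.05,-1.2],"spin":0},{"jaw":1,"xyz":[4,-0.05,-1.2],"spin":0},{"jaw":1,"xyz":[5.2,-0.05,-1.2],"spin":0},{"jaw":1,"xyz":[5.8,-0.05,-1.2],"spin":0},{"jaw":1,"xyz":[6.2,-0.05,-1.2],"spin":0},{"jaw":1,"xyz":[6.2,-0.05,-1.2],"spin":0}]'
cat > m.py <<'E'
from h import *
import sys
prof(sys.argv[1],'scene')
d=load(sys.argv[1]);P=cloud(d)*1000;c,s=np.cos(YAW),np.sin(YAW)
rx=(P[...,0]-O[0])*c+(P[...,1]-O[1])*s; ry=-(P[...,0]-O[0])*s+(P[...,1]-O[1])*c;z=P[...,2]
m=(abs(ry)<35)&(z>24)&(z<150)&(rx<float(sys.argv[2]))&(rx>5)&(z>22+.8*rx)
q=np.stack([rx[m],ry[m],z[m]],1); 
A=np.polyfit(q[:,0],q[:,2],1)
for i in range(3):
    r=q[:,2]-np.polyval(A,q[:,0]);k=abs(r)<5;A=np.polyfit(q[k,0],q[k,2],1)
print('slope deg',np.degrees(np.arctan(A[0])),A,k.sum(),'foot',np.percentile(q[k],1,axis=0))
for x0 in range(20,160,20):
  w=k&(abs(q[:,0]-x0)<8)
  if w.any(): print(x0,np.percentile(q[w,1],[3,97]).round(1),end=' ')
E
python3 m.py s10 75
```

```text
t: 14.32
position: [0.5309, 0.1353, 0.111]
tcp_rot: [[0.0, 0.154, 0.988], [0.0, 0.988, -0.154], [-1.0, 0.0, 0.0]]
contact_force: [-0.4, -0.3, -0.2]
finger_gap: 0.447
now [531.  135.3 111.2] yaw 81.1 t 14.38 F [ 0.1 -0.3 -1.1] gap 39.1
tcp rest [107.    0.3 111.2]
(-60, 1) (-50, 1) (-40, 1) (-30, 14) (-20, 15) (-10, 30) (0, 40) (10, 39) (20, 37) (30, 45) (40, 56) (50, 66) (60, 76) (70, 352) (80, 224) (90, 106) (100, 118) (110, 492) (120, 491) (130, 489) (150, 1) (160, 1) (170, 1) (180, 1) (190, 1) (200, 1) (210, 1) (220, 1) (230, 1) (240, 1) (250, 0) 
slope deg 44.29074887802153 [ 0.97554395 18.40380603] 631 foot [ 15.3058697  -19.61670294  37.3059166 ]
20 [-15.   18.9] 40 [-18.6  19.2] 60 [-19.   18.7] 80 [-18.3  19.1]
```

```bash
python3 -m jog '[{"jaw":1,"xyz":[0.2,0,0],"spin":0},{"jaw":1,"xyz":[0.4,0,0],"spin":0},{"jaw":1,"xyz":[0.6,0,0],"spin":0},{"jaw":1,"xyz":[0.6,0,0],"spin":0}]'
python3 m.py s11 70
```

```text
t: 14.88
position: [0.534, 0.1354, 0.1075]
tcp_rot: [[0.007, 0.154, 0.988], [0.001, 0.988, -0.154], [-1.0, 0.002, 0.007]]
contact_force: [3.1, -1.4, 6.3]
finger_gap: 0.452
now [533.9 135.4 107.5] yaw 81.1 t 14.93 F [ 3.7 -1.4  7.1] gap 39.5
tcp rest [109.9   0.8 107.5]
(-60, 0) (-50, 1) (-40, 1) (-30, 14) (-20, 16) (-10, 30) (0, 39) (10, 39) (20, 35) (30, 44) (40, 53) (50, 62) (60, 72) (70, 351) (80, 271) (90, 190) (100, 112) (110, 488) (120, 488) (130, 486) (150, 0) (160, 1) (170, 1) (180, 0) (190, 1) (200, 1) (210, 1) (220, 1) (230, 1) (240, 1) (250, 0) 
slope deg 33.52032208227432 [ 0.66239575 32.64487551] 462 foot [  5.37360776 -31.79369451  37.8710548 ]
20 [-31.3  -1.6] 40 [-16.6  19.3] 60 [-18.2  19.6]
```

Contact felt (7 N up) and top-surface heights match the seated pose (35 at x=20, 72 at x=60). Release and retreat.

```bash
python3 -m jog '[{"jaw":0,"xyz":[0.4,0,0],"spin":0},{"jaw":-0.2,"xyz":[0.3,0,0],"spin":0},{"jaw":-0.3,"xyz":[0.3,0,0],"spin":0},{"jaw":-0.3,"xyz":[-3,0,0],"spin":0},{"jaw":-0.3,"xyz":[-8,0,0],"spin":0},{"jaw":-0.3,"xyz":[-13,0,0],"spin":0},{"jaw":-0.3,"xyz":[-13,0,5],"spin":0},{"jaw":-0.3,"xyz":[-13,0,10],"spin":0}]'
python3 m.py s12 150
python3 -c "
from h import *
d=load('s12');c=d['frame'][150:350,180:440,::-1];cv2.imwrite('pics/s12c.png',cv2.resize(c,None,fx=2.9,fy=2.9,interpolation=cv2.INTER_CUBIC))"
```

```text
t: 15.92
position: [0.6307, 0.12, 0.2365]
tcp_rot: [[0.003, 0.153, 0.988], [0.001, 0.988, -0.153], [-1.0, 0.001, 0.003]]
contact_force: [-0.3, 0.1, -0.4]
finger_gap: 0.647
now [636.1 118.6 234.6] yaw 81.1 t 15.97 F [ 6.3 -0.5  0.6] gap 56.9
tcp rest [213.5  -0.  234.6]
(-60, 1) (-50, 0) (-40, 0) (-30, 14) (-20, 15) (-10, 32) (0, 40) (10, 39) (20, 35) (30, 43) (40, 53) (50, 62) (60, 71) (70, 80) (80, 89) (90, 96) (100, 108) (110, 120) (120, 129) (130, 135) (140, 130) (150, 2) (160, 1) (170, 444) (180, 355) (190, 329) (200, 0) (210, 1) (220, 0) (230, 1) (240, 1) (250, 1) 
slope deg 42.92192808597245 [ 0.9299708 17.1439152] 1209 foot [ 30.62989421 -19.06481499  47.2298611 ]
20 [-14.6  17.9] 40 [-16.9  18. ] 60 [-18.   19.8] 80 [-18.8  20.2] 100 [-18.6  19.7] 120 [-18.2  19.9] 140 [ 0.5 10.7]
```

View pics/s12c.png

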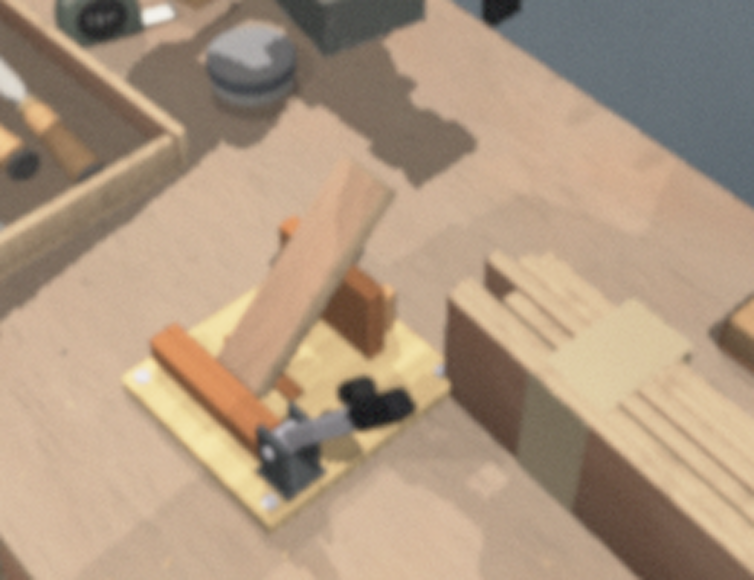

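Board leans at 42.9°, centred, foot behind the stop. Now the lever.

```bash
python3 -c "
from h import *
h=np.array([402,-7,146.]); go([h+[0,0,80]],-8.9)"
```

```text
now [636.1 118.6 234.6] yaw 81.1 t 15.97 F [ 6.3 -0.5  0.6] gap 56.9
[402.  -7. 226.] xyz cm [  0.73 -16.03 -21.19] spin 1.571
```

```bash
python3 -m jog '[{"jaw":-0.3,"xyz":[0.7,-16,-21.2],"spin":1.57},{"jaw":-0.3,"xyz":[0.7,-16,-21.2],"spin":1.57},{"jaw":-0.3,"xyz":[0.7,-16,-21.2],"spin":1.57},{"jaw":-0.3,"xyz":[0.7,-16,-21.2],"spin":1.57},{"jaw":-0.3,"xyz":[0.7,-16,-21.2],"spin":1.57},{"jaw":-0.3,"xyz":[0.7,-16,-21.2],"spin":1.57},{"jaw":-0.3,"xyz":[0.7,-16,-21.2],"spin":1.57},{"jaw":-0.3,"xyz":[0.7,-16,-21.2],"spin":1.57},{"jaw":-0.3,"xyz":[0.7,-16,-21.2],"spin":1.57},{"jaw":-0.3,"xyz":[0.7,-16,-21.2],"spin":1.57}]'
python3 -c "
from h import *
eyes.read_camera('top')
h=np.array([402,-7,146.]); go([h],-8.9)"
```

```text
t: 17.23
position: [0.3948, -0.0055, 0.2273]
tcp_rot: [[-0.001, 0.988, -0.153], [0.0, -0.153, -0.988], [-1.0, -0.001, -0.0]]
contact_force: [-1.1, 0.5, -0.4]
finger_gap: 0.653
now [394.9  -5.5 227.4] yaw -8.7 t 17.27 F [ 0.9 -0.3 -1. ] gap 57.5
[402.  -7. 146.] xyz cm [8.14 0.73 0.04] spin 0.003
```

```bash
python3 -m jog '[{"jaw":-0.3,"xyz":[0,0.7,0],"spin":0},{"jaw":-0.3,"xyz":[4,0.7,0],"spin":0},{"jaw":-0.3,"xyz":[8.1,0.7,0],"spin":0},{"jaw":-0.3,"xyz":[8.1,0.7,0],"spin":0},{"jaw":1,"xyz":[8.1,0.7,0],"spin":0},{"jaw":1,"xyz":[8.1,0.7,0],"spin":0},{"jaw":1,"xyz":[8.1,0.7,0],"spin":0},{"jaw":1,"xyz":[8.1,0.7,0],"spin":0}]'
python3 -c "
from h import *
go([handle(a) for a in (2.2,2.05,1.9,1.75,1.6,1.45,1.3,1.15,1,.85,.7,.55,.4,.3,.2,.1,0,-.03)],-8.9)"
```

```text
t: 18.27
position: [0.4027, -0.0067, 0.1475]
tcp_rot: [[0.002, 0.988, -0.153], [-0.0, -0.153, -0.988], [-1.0, 0.002, -0.0]]
contact_force: [0.3, -0.0, -0.1]
finger_gap: 0.22
now [402.7  -6.7 147.5] yaw -8.8 t 18.27 F [ 0.3 -0.  -0.1] gap 19.4
[401.  -4. 146.] xyz cm [ 0.13 -0.23 -0.25] spin 0.001
[404.  14. 157.] xyz cm [-0.97 -0.22 -2.03] spin 0.001
[407.  33. 165.] xyz cm [-1.8  -0.22 -3.96] spin 0.001
[410.  53. 171.] xyz cm [-2.32 -0.22 -5.99] spin 0.001
[413.  73. 173.] xyz cm [-2.54 -0.21 -8.08] spin 0.001
[416.  94. 172.] xyz cm [ -2.44  -0.21 -10.17] spin 0.001
[419. 115. 168.] xyz cm [ -2.04  -0.21 -12.23] spin 0.001
[422. 134. 161.] xyz cm [ -1.32  -0.21 -14.2 ] spin 0.001
[425. 152. 151.] xyz cm [ -0.33  -0.2  -16.05] spin 0.001
[428. 169. 138.] xyz cm [  0.94  -0.2  -17.72] spin 0.001
[430. 183. 123.] xyz cm [  2.44  -0.2  -19.19] spin 0.001
[432. 195. 106.] xyz cm [  4.14  -0.21 -20.42] spin 0.001
[434. 205.  88.] xyz cm [  6.    -0.21 -21.38] spin 0.001
[434. 210.  74.] xyz cm [  7.32  -0.21 -21.86] spin 0.001
[435. 213.  61.] xyz cm [  8.67  -0.21 -22.21] spin 0.001
[435. 215.  47.] xyz cm [ 10.06  -0.21 -22.41] spin 0.001
[435. 216.  33.] xyz cm [ 11.46  -0.21 -22.48] spin 0.001
[435. 216.  29.] xyz cm [ 11.88  -0.21 -22.48] spin 0.001
```

```bash
python3 -m jog '[{"jaw":1,"xyz":[0,0,0],"spin":0},{"jaw":1,"xyz":[-1.0,0,-1.8],"spin":0},{"jaw":1,"xyz":[-1.8,0,-3.7],"spin":0},{"jaw":1,"xyz":[-2.4,0,-5.7],"spin":0},{"jaw":1,"xyz":[-2.6,0,-7.8],"spin":0},{"jaw":1,"xyz":[-2.5,0,-9.9],"spin":0},{"jaw":1,"xyz":[-2.1,0,-12.0],"spin":0},{"jaw":1,"xyz":[-1.4,0,-13.9],"spin":0},{"jaw":1,"xyz":[-0.4,0,-15.8],"spin":0}]'
python3 -c "
from h import *
go([handle(a) for a in (1.15,1,.85,.7,.55,.4,.3,.2,.1,0,-.03)],-8.9)"
```

```text
t: 19.4
position: [0.4263, 0.1501, 0.153]
tcp_rot: [[-0.0, 0.988, -0.153], [-0.0, -0.153, -0.988], [-1.0, -0.0, 0.0]]
contact_force: [-7.6, -0.3, 13.3]
finger_gap: 0.179
now [426.3 150.1 153. ] yaw -8.8 t 19.4 F [-7.6 -0.3 13.3] gap 15.7
[422. 134. 161.] xyz cm [-0.78 -0.14  1.65] spin 0.002
[425. 152. 151.] xyz cm [ 0.22 -0.13 -0.2 ] spin 0.002
[428. 169. 138.] xyz cm [ 1.48 -0.13 -1.87] spin 0.002
[430. 183. 123.] xyz cm [ 2.98 -0.13 -3.34] spin 0.002
[432. 195. 106.] xyz cm [ 4.68 -0.12 -4.57] spin 0.002
[434. 205.  88.] xyz cm [ 6.54 -0.12 -5.53] spin 0.002
[434. 210.  74.] xyz cm [ 7.86 -0.12 -6.01] spin 0.002
[435. 213.  61.] xyz cm [ 9.21 -0.12 -6.36] spin 0.002
[435. 215.  47.] xyz cm [10.6  -0.12 -6.57] spin 0.002
[435. 216.  33.] xyz cm [11.99 -0.12 -6.64] spin 0.002
[435. 216.  29.] xyz cm [12.41 -0.12 -6.63] spin 0.002
```

```bash
python3 -m jog '[{"jaw":1,"xyz":[1.3,-0.1,-1.7],"spin":0},{"jaw":1,"xyz":[2.8,-0.1,-3.2],"spin":0},{"jaw":1,"xyz":[4.5,-0.1,-4.4],"spin":0},{"jaw":1,"xyz":[6.4,-0.1,-5.4],"spin":0},{"jaw":1,"xyz":[7.7,-0.1,-5.9],"spin":0},{"jaw":1,"xyz":[9.0,-0.1,-6.2],"spin":0},{"jaw":1,"xyz":[9.0,-0.1,-6.2],"spin":0}]'
python3 m.py s13 150;python3 -c "
from h import *
go([handle(a) for a in (.3,.2,.1,0,-.03)],-8.9)"
```

```text
t: 20.27
position: [0.4377, 0.221, 0.0644]
tcp_rot: [[0.007, 0.988, -0.157], [0.018, -0.157, -0.987], [-1.0, 0.004, -0.018]]
contact_force: [-8.0, 37.3, 8.3]
finger_gap: 0.178
now [437.7 220.9  64.5] yaw -9.0 t 20.32 F [-7.4 35.9  8.8] gap 15.1
tcp rest [ 1.7 70.4 64.5]
(-60, 1) (-50, 1) (-40, 1) (-30, 14) (-20, 17) (-10, 405) (0, 393) (10, 409) (20, 408) (30, 403) (40, 394) (50, 62) (60, 71) (70, 80) (80, 89) (90, 96) (100, 108) (110, 119) (120, 129) (130, 136) (140, 129) (150, 1) (160, 1) (170, 1) (180, 1) (190, 0) (200, 1) (210, 0) (220, 1) (230, 1) (240, 1) (250, 0) 
slope deg 38.685988457723205 [ 0.80074964 29.96223842] 752 foot [  5.99086617 -19.29795277  39.60314204]
60 [-15.7  18.5] 80 [-17.4  19.6] 100 [-18.4  19.8] 120 [-19.   20.1] 140 [-17.9  17.8] now [437.7 220.9  64.5] yaw -9.0 t 20.32 F [-7.4 35.9  8.8] gap 15.1
[434. 210.  74.] xyz cm [-1.01 -0.16  1.15] spin -0.003
[435. 213.  61.] xyz cm [ 0.36 -0.17  0.83] spin -0.003
[435. 215.  47.] xyz cm [ 1.74 -0.17  0.65] spin -0.003
[435. 216.  33.] xyz cm [ 3.14 -0.18  0.6 ] spin -0.003
[435. 216.  29.] xyz cm [ 3.56 -0.18  0.62] spin -0.003
```

A radial strain built up in the pinch (36 N); I'll open, let it relax and re-pinch for the last bit.

```bash
python3 -m jog '[{"jaw":0.3,"xyz":[0,0,0],"spin":0},{"jaw":0.3,"xyz":[0,0,0],"spin":0},{"jaw":0.3,"xyz":[0,0,0],"spin":0}]'
python3 -c "
from h import *
go([handle(a) for a in (.3,.2,.1,0,-.03)],-8.9)
d=snap('wrist','w14');P=cloud(d)*1000;f=d['frame'].astype(int)
c,s=np.cos(YAW),np.sin(YAW)
rx=(P[...,0]-O[0])*c+(P[...,1]-O[1])*s; ry=-(P[...,0]-O[0])*s+(P[...,1]-O[1])*c
m=(f.sum(2)<170)&(abs(rx)<14)&(P[...,2]>40)&(P[...,2]<130)&(ry>20)&(ry<110)
for y in range(20,110,8):
  k=m&(abs(ry-y)<4)
  if k.any(): print(y,np.median(P[...,2][k]).round(),np.percentile(rx[k],[5,95]).round(1),k.sum())
d=snap('scene','s14');c=d['frame'][150:350,160:420,::-1];cv2.imwrite('pics/s14c.png',cv2.resize(c,None,fx=2.9,fy=2.9,interpolation=cv2.INTER_CUBIC))"
```

```text
t: 20.7
position: [0.4347, 0.2103, 0.0603]
tcp_rot: [[-0.001, 0.988, -0.154], [-0.001, -0.154, -0.988], [-1.0, -0.001, 0.001]]
contact_force: [-0.4, -0.3, 0.0]
finger_gap: 0.349
now [434.7 210.3  60.3] yaw -8.8 t 20.7 F [-0.4 -0.3  0. ] gap 30.7
[434. 210.  74.] xyz cm [-1.41 -0.03  0.08] spin 0.001
[435. 213.  61.] xyz cm [-0.05 -0.03 -0.27] spin 0.001
[435. 215.  47.] xyz cm [ 1.33 -0.03 -0.48] spin 0.001
[435. 216.  33.] xyz cm [ 2.73 -0.03 -0.55] spin 0.001
[435. 216.  29.] xyz cm [ 3.15 -0.03 -0.55] spin 0.001
28 97.0 [6.8 6.8] 1
36 100.0 [-5.9  7.6] 545
44 103.0 [-6.   7.6] 704
52 106.0 [-5.8  7.3] 719
60 108.0 [-3.4  4.6] 16
68 110.0 [-6.7  8.4] 7
76 114.0 [-6.3  7.8] 1412
84 109.0 [-5.5  6.8] 1276
```

View pics/s14c.png

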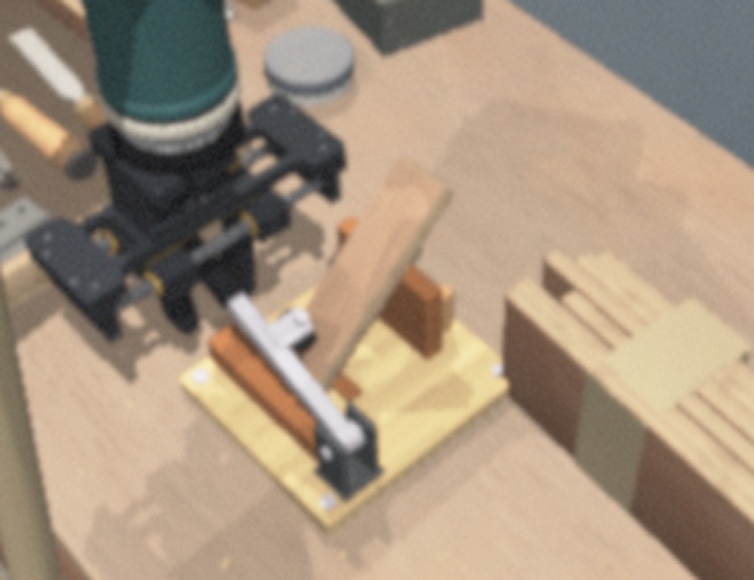

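The handle slipped up between the fingers: lever is only at ≈0.34 rad (handle seen sloping, z 100→114). I'll go above it, shut the fingers and press the handle down.

```bash
python3 -m jog '[{"jaw":0.1,"xyz":[-3,0,0],"spin":0},{"jaw":0.1,"xyz":[-7,0,0],"spin":0},{"jaw":0.1,"xyz":[-8,0,0],"spin":0},{"jaw":1,"xyz":[-8,0,-0.3],"spin":0},{"jaw":1,"xyz":[-8,0,-0.3],"spin":0},{"jaw":1,"xyz":[-8,0,-0.3],"spin":0},{"jaw":1,"xyz":[-8,0,-0.3],"spin":0},{"jaw":1,"xyz":[-6,0,-0.3],"spin":0}]' && python3 -m jog '[{"jaw":1,"xyz":[1.3,0,0],"spin":0},{"jaw":1,"xyz":[2.6,0,-0.2],"spin":0},{"jaw":1,"xyz":[3.6,0,-0.4],"spin":0},{"jaw":1,"xyz":[4.5,0,-0.5],"spin":0},{"jaw":1,"xyz":[4.5,0,-0.5],"spin":0}]'
```

```text
t: 21.8
position: [0.4367, 0.2144, 0.1216]
tcp_rot: [[0.003, 0.988, -0.153], [0.001, -0.153, -0.988], [-1.0, 0.003, -0.002]]
contact_force: [0.3, -0.6, -1.1]
finger_gap: 0.006
t: 22.42
position: [0.4354, 0.2183, 0.0746]
tcp_rot: [[-0.002, 0.988, -0.153], [-0.001, -0.153, -0.988], [-1.0, -0.002, 0.002]]
contact_force: [-0.5, 0.3, -0.4]
finger_gap: 0.007
```

```bash
python3 -m jog '[{"jaw":1,"xyz":[0.5,0,0],"spin":0},{"jaw":1,"xyz":[1.0,0,0],"spin":0},{"jaw":1,"xyz":[1.4,0,0],"spin":0},{"jaw":1,"xyz":[1.6,0,0],"spin":0},{"jaw":1,"xyz":[1.8,0,0],"spin":0}]'
python3 -c "
from h import *
d=snap('scene','s15');c=d['frame'][150:350,160:420,::-1];cv2.imwrite('pics/s15c.png',cv2.resize(c,None,fx=2.9,fy=2.9,interpolation=cv2.INTER_CUBIC));go([])"
```

```text
t: 23.05
position: [0.4363, 0.2193, 0.0601]
tcp_rot: [[-0.001, 0.988, -0.154], [0.0, -0.154, -0.988], [-1.0, -0.001, -0.0]]
contact_force: [-12.9, -1.0, 32.6]
finger_gap: 0.002
now [436.2 219.2  60.2] yaw -8.8 t 23.1 F [-9.7  1.  21.9] gap 0.6
```

View pics/s15c.png

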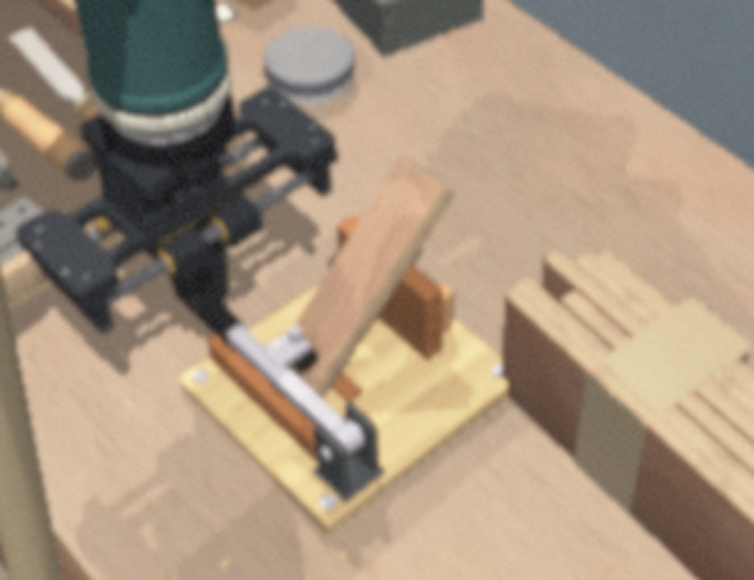

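Lever is level on its end stop (TCP at 60 mm = handle's top when shut, force risen to 22–33 N). Retreat and check.

```bash
python3 -m jog '[{"jaw":1,"xyz":[-1,0,0],"spin":0},{"jaw":1,"xyz":[-6,0,0],"spin":0},{"jaw":1,"xyz":[-12,0,-3],"spin":0},{"jaw":1,"xyz":[-16,0,-9],"spin":0},{"jaw":1,"xyz":[-16,0,-15],"spin":0},{"jaw":1,"xyz":[-16,0,-18],"spin":0},{"jaw":1,"xyz":[-16,0,-18],"spin":0}]'
python3 m.py s16 150; python3 -c "
from h import *
c,s=np.cos(YAW),np.sin(YAW)
for n in('scene','top'):
  d=snap(n,'f'+n);P=cloud(d)*1000;f=d['frame'].astype(int)
  rx=(P[...,0]-O[0])*c+(P[...,1]-O[1])*s; ry=-(P[...,0]-O[0])*s+(P[...,1]-O[1])*c
  m=(abs(rx)<12)&(P[...,2]>45)&(P[...,2]<130)&(ry>-60)&(ry<100)
  k=abs(rx)<7
  print([(y,round(float(np.median(P[...,2][m&k&(abs(ry-y)<5)])),1)) for y in range(-60,100,20) if (m&k&(abs(ry-y)<5)).any()])
  for nm,x,y,z in(('tin',692,360,26),):
    q=P[(abs(P[...,0]-x)<50)&(abs(P[...,1]-y)<50)&(abs(P[...,2]-z)<6)];print(nm,q.mean(0).round(0))
d=load('fscene');cc=d['frame'][130:370,160:480,::-1];cv2.imwrite('pics/fc.png',cv2.resize(cc,None,fx=2.4,fy=2.4,interpolation=cv2.INTER_CUBIC));go([])"
```

```text
t: 23.98
position: [0.464, 0.3985, 0.217]
tcp_rot: [[0.0, 0.989, -0.151], [-0.001, -0.151, -0.989], [-1.0, 0.0, 0.001]]
contact_force: [0.0, -1.0, 0.2]
finger_gap: 0.003
now [463.6 396.9 216.6] yaw -8.7 t 24.02 F [-0.6 -0.8 -0.1] gap 0.2
tcp rest [ -0.  248.2 216.6]
(-60, 1) (-50, 0) (-40, 1) (-30, 14) (-20, 16) (-10, 32) (0, 58) (10, 60) (20, 57) (30, 48) (40, 53) (50, 62) (60, 71) (70, 80) (80, 88) (90, 95) (100, 108) (110, 119) (120, 128) (130, 136) (140, 130) (150, 1) (160, 1) (170, 0) (180, 1) (190, 1) (200, 1) (210, 0) (220, 1) (230, 1) (240, 1) (250, 1) 
slope deg 42.737033756859795 [ 0.9239709  17.65571765] 1175 foot [ 32.47646094 -19.09882255  49.83531061]
20 [-13.8  -9.1] 40 [-18.3  18. ] 60 [-18.3  19.7] 80 [-18.5  19.5] 100 [-18.5  20.1] 120 [-18.7  19.7] 140 [-17.6  14.8] [(-60, 58.9), (-40, 58.9), (-20, 58.7), (0, 59.0), (20, 58.8), (40, 59.2), (60, 60.5), (80, 60.4)]
tin [690. 359.  27.]
[(-60, 57.2), (-40, 57.4), (-20, 57.2), (0, 58.1), (20, 57.0), (40, 59.0), (60, 58.7), (80, 59.4)]
tin [692. 360.  25.]
now [463.4 395.4 216.6] yaw -8.8 t 24.12 F [ 0.3 -0.8 -0.2] gap 0.4
```

View pics/fc.png

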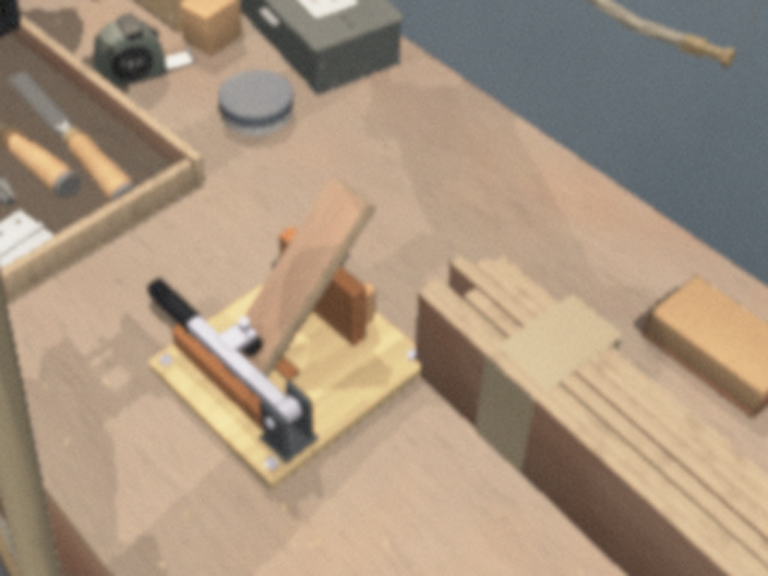

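The lever is level (top at 58.9 mm along the bar, 60.4 on the handle), the pad bears on the board's foot and the board is unmoved. Handing in.

```bash
python3 -c "
from h import *
print(robot.finish_job())"
```

```text
the job is handed in; nothing more can be done
None
```

The board is leaning in the rest with the clamp lever shut on its foot. I handed the job in at about 24 s of the 67 s allowed, and no verdict is reported.

**What I did:**
- I swung the lever back to its end stop (about 2.2 rad).
- I gripped the board near its top end. Because the tool can only point down, I tilted the board in the grip, first against the wall's front edge, then with its foot against the wall's back.
- I lowered the board behind the stop, let go, and swung the lever down.

**What went wrong:** on the way down the handle slipped between the fingers. The lever stuck at about 0.34 rad and about 37 N built up at the wrist. I opened the fingers, closed them above the handle and pressed it home. It reached its stop with about 33 N at the wrist at most.

**Last checks:**
- **Board:** it slopes at 42.7° (43° wanted) and is centred to within about 1 mm. Its upper face is within about 1 mm of the seated height.
- **Lever:** it is level, with its top at about 59 mm along the bar, and it stayed there after I let go.
- **Pad:** the last picture shows it on the foot of the board; I did not measure its pressing force.
- **Other things:** the wax tin measured in its original place, and the sanding block looks unmoved. I did not measure the masking roll, but the arm never went near it.
- **Robot:** it ended clear of everything.

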